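# Clamp a sharpening stone in its bench holder

## Robot

A 6-joint arm with a two-finger parallel gripper is mounted at the origin on a cart in front of the work surface, level with it; the furniture and walls round the work are solid. World frame = base frame: x ahead of the robot, y to its left, z up, the work surface at z = 0. Lengths are in mm, angles in rad, forces in N, time in s.
With the tool pointing down it reaches from about 400 to 925 mm from the base axis. Payload 12.5 kg.
Tool frame: the origin (TCP) lies between the finger pads; the fingertips stand env.tip_extent ahead of it and the grasp point (between the pads) lies 11 mm behind it (env.tip_extent is the distance from the TCP to the fingertips, in mm); z points along the fingers, y is the line along which they close (so a half turn about z gives the same grasp; the last joint's range is limited). The gripper opens to 95 mm and grips with 3 to 60 N. Pads are 20 mm wide; open, the fingers measure 119 mm over their backs; the gripper's body (75 mm by 180 mm) begins 59 mm behind the grasp point.
Start: joints at [1.099, 0.491, 1.559, -0, 1.092, -0.106], TCP at [223.546, 583.675, 192.061] pointing down, gripper open.
Joint ranges: [-3.1, 3.1], [-0.84, 2.19], [0.05, 2.79], [-1.13, 4.28], [0.06, 2.93], [-2.69, 2.69]. Speed limits (rad/s): [2.22, 2.22, 2.79, 3.14, 3.14, 3.14].

## Interface

Orientations are given as [roll, pitch, yaw] about the fixed x, y, z axes, in that order (R = Rz(yaw) Ry(pitch) Rx(roll)).
In Python, from cell import env gives the robot as it stands.
- The arm moves only by the tool carry_out, never from a script. Its argument "motion" is a list of rows, each a list of 5 numbers: the shift along the tool's x, y, z in mm, then the turn about the tool's z in degrees, then the closure, from 0 (fully open) to 1 (shut). A call has 1 to 12 rows; each row shifts and turns the commanded pose from where the row before left it, along the tool's axes as they then stand; what a row does not reach is not made up. A row lasts 1/10 s, in which the tool goes at most 50 mm and 8.59 degrees, less where a joint would pass 70% of its speed; a pose out of reach is approached as far as the arm can. A call with a gripper value outside its range is refused whole. The fingers move at their own pace and stop on an object; the grip force is fixed at half the most. Time passes only in rows, so rows that do not move let the fingers close. It gives the time, the measured TCP pose, the force, the opening and the grip force at its end, in the units of the state.
- env.state(): the state, without advancing time (a new reading comes with each control period).
- env.read_camera(name): name is "scene" or "top"; returns a dict with "color" (384x512x3 uint8, red, green, blue), "K" (3x3 intrinsics, pixels), "dist" ([k1, k2, p1, p2, k3] as OpenCV has them; the pictures are not rectified), "R" (3x3) and "t" (3): a world point X has camera coordinates R X + t. Camera axes: x right, y down, z forward; pixel columns grow to the right and rows downward; lengths in mm; the calibration is good to about 2 mm. A picture is of the moment at which its call begins. There is no depth.
- env.job_done(): hands the job in; it is judged then, once.
The state is a dict: "t": time; "joints": joint angles; "qvel": joint speeds; "tau": joint torques, N m; "eef_pos": TCP position; "tcp_rot": TCP orientation; "ft_force": force on the tool from outside, world axes, zero at the start; "moment": the same for the moment, N m; "opening": opening from 0.0 (shut) to 1.0 (fully open); "grip_force": force on a finger pad.
Only numpy, scipy, OpenCV 4.12 (cv2) and the standard library are available. Lean on these libraries where they do the work, as an engineer would, in place of code of your own. Each camera call takes 0.05 s, during which the arm holds its last target. There are 200 camera calls.

## Task

Set the brick-red sharpening stone up in the bench stone holder: throw the holder's red-barred lever up into its open notch so that the sprung jaw is held back, lay the stone gently (no dropping) on the bed, centred and square, and let go of it, then throw the lever back fully down so that the jaw springs shut on the stone and holds it against the end stop. Leave the cream stone and the other things on the counter where they are.

Things in the scene. Friction and masses are not known exactly. Their poses are not given: they have to be found in the camera images.
- stone_holder: Bench holder for sharpening stones, fixed to the counter on rubber feet 82 mm wide; dark casting 265 mm long, 345 mm with the lever. Origin: on the counter under the bed; x runs along the bed from the fixed end stop (-x end) to the sprung jaw and lever (+x end); z up. Dark side plates (43 mm over both, x = 112 to 150 mm, up to z = 72 mm) carry the lever's pivot.
- lever (a joint): Cocking lever: hinge parallel to the holder's y at x = 131, z = 53 mm. 0 = fully down, leaning outward from the bed 60 degrees off upright (white mark). Grows as it is raised over towards the bed. 1.31 = end of travel in the open notch (red mark), 15 degrees past upright. From 0.4 to 1.0 the spring resists (about 8 N at the bar); beyond 1.1 it drops into the notch and stays; 5 to 8 N frees it.
- bed_seat (a point): Where the middle of a seated stone's underside belongs: x = -5, y = 0, z = 30 mm in the holder's frame, on the tops of two black rubber strips. The bed is 40 mm wide, narrower than the stone. Free length with the jaw held open: 194 mm (x = -95 to +99 mm), with it shut and empty 176 mm.
- end_stop (a point): Middle of the end stop's rubber face, at x = -95, z = 33 mm in the holder's frame; the face is 44 mm wide and looks to +x; the stop's top is at z = 46 mm.
- lever_bar (a point): Middle of the lever's red cross bar (17 mm thick, 57 mm long, parallel to the holder's y axis). Lever down: at x = 204, z = 95 mm in the holder's frame; in the open notch: at x = 109, z = 135 mm. The lever's shank below it is 20 mm wide.
- jaw (a joint): Sprung jaw, hinged low down in the holder. 0 = shut with nothing in it, 0.13 rad = shut on the stone, about 0.58 rad = held open by the lever. Its spring shuts it with about 14 N.
- jaw_nose (a point): Middle of the jaw's rubber nose bar (10 mm thick).
- red_stone: Loose brick-red sharpening stone, a 180 x 52 x 25 mm block, about 0.45 kg, lying flat. Origin: centre of its underside; x along its length, y across its width, z up. Either end may go to the stop.
- red_stone_mid (a point): Centre of the brick-red stone.
- cream_stone: Loose cream-coloured stone of the same size, 180 x 52 x 25 mm, lying flat on the counter; to be left alone. Origin: centre of its underside, x along its length.
- stone_cup: Loose grey-brown stoneware cup, 68 mm wide, 62 mm high, to the right of the knife block; to be left alone. Origin: centre of its underside.
- kitchen_timer: Loose white kitchen timer, 53 x 70 x 50 mm, to the left of the knife block; to be left alone. Origin: centre of its underside.
- salt_ramekin: Loose white ramekin, 70 mm wide, 42 mm high, among the ramekins at the back right; to be left alone. Origin: centre of its underside.
Mind the look-alikes: they are no part of the job. What is shaped like the red_stone but black or blue is not meant.

How it is judged (in metres and radians):
On the way, in this order (a step that is already met when the one before it is completed fails the run):
1. the lever is up in its open notch and holds the jaw open (value of joint lever above 1.2 rad and value of joint jaw above 0.45 rad), for 0.3 s.
2. the red stone lies flat, centred and square on the bed between stop and open jaw, let go of (x of red_stone_mid in the frame of stone_holder between -0.008 and 0.013 m and y of red_stone_mid in the frame of stone_holder between -0.008 and 0.008 m and z of red_stone_mid in the frame of stone_holder between 0.039 and 0.046 m and angle between the x axis of red_stone and the x axis of stone_holder, either way round below 0.07 rad and value of joint lever above 1.2 rad and contact force between the fingers and red_stone below 0.1 N), for 0.2 s.
At the end, for the whole second after the job is handed in: Red stone at rest flat on the bed, centre within 8 mm of the centre line, square within 4 degrees, end within 4 mm of the stop; jaw shut on it (0.06 to 0.21 rad); lever down (below 0.25 rad); cream stone, cup, timer and ramekin within 30 mm of where they stood (x of red_stone_mid in the frame of stone_holder between -0.009 and -0.001 m and y of red_stone_mid in the frame of stone_holder between -0.008 and 0.008 m and z of red_stone_mid in the frame of stone_holder between 0.039 and 0.046 m and angle between the x axis of red_stone and the x axis of stone_holder, either way round below 0.07 rad and value of joint lever below 0.25 rad and value of joint jaw between 0.06 and 0.21 rad and linear speed of red_stone below 0.01 m/s and distance of each of cream_stone, stone_cup, kitchen_timer, salt_ramekin from where it was at the start of the episode below 0.03 m); the robot touches nothing.
It fails at once if the red stone is dropped (falls free at more than 0.4 m/s) (linear speed of red_stone above 0.4 m/s and contact force between the fingers and red_stone below 0.1 N).
It fails at once if a bystander (cream stone, cup, timer or ramekin) is shifted by more than 30 mm (distance of any of cream_stone, stone_cup, kitchen_timer, salt_ramekin from where it was at the start of the episode above 0.03 m).
It fails at once if a bystander is tipped over (angle between any of cream_stone, stone_cup, kitchen_timer, salt_ramekin's own z axis and vertical above 0.5 rad).
It also fails if it takes over 72 s, if anything falls off the work surface, if the arm or the gripper's body presses on something with over 40 N, if the wrist force passes 120 N, or if a joint passes its speed limit or range.

## Working session

There is one attempt and no reset: what is moved stays moved. The work goes in short steps, Python scripts to look and compute and a tool call to move; the robot and the scene stay as the last step left them, time stands still between calls to the robot, and variables do not carry over. Pictures are saved under pics/ and viewed, at most 10 in all, crops included, and the job is handed in when it is done.

Besides the shell and the picture viewer there is one more tool, called as name([rows], argument=value, ...), one row to a line, values as JSON. carry_out: Moves the arm, as the interface text tells. Its arguments: {"type":"object","properties":{"motion":{"type":"array"}},"required":["motion"]}

```bash
ls; mkdir -p pics; python3 - <<'E'
from cell import env
import cv2
for n in("scene","top"):
    c=env.read_camera(n); cv2.imwrite(f"pics/{n}0.png",c["color"][:,:,::-1]); print(n,c["K"].tolist(),c["dist"],c["R"].round(3).tolist(),c["t"])
print(env.state(),env.tip_extent)
E
```

```text
pics
scene [[356.7079073706115, 0.0, 253.92564506784706], [0.0, 356.7079073706115, 194.38148875927382], [0.0, 0.0, 1.0]] [-0.02030414  0.          0.          0.          0.        ] [[0.544, -0.839, 0.017], [-0.605, -0.406, -0.685], [0.582, 0.363, -0.728]] [-387.56696335  324.7739569   984.35904513]
top [[378.56341070222527, 0.0, 248.95478754983483], [0.0, 378.56341070222527, 192.31312723006306], [0.0, 0.0, 1.0]] [0.04047111 0.         0.         0.         0.        ] [[0.238, -0.971, 0.001], [-0.95, -0.233, -0.209], [0.204, 0.049, -0.978]] [-241.41491117  474.12589959 1216.28717828]
{'t': 0.1, 'joints': array([ 1.09941355e+00,  4.91483620e-01,  1.55935838e+00, -1.12687884e-05,
        1.09170377e+00, -1.05581097e-01]), 'qvel': array([ 0.0003744 , -0.00195455, -0.00287674, -0.000891  ,  0.00049046,
       -0.00118996]), 'tau': array([ 3.24357039e-03, -6.13626623e+01, -2.58611584e+01,  6.94211153e-02,
        4.69507137e-02, -6.18643730e-05]), 'eef_pos': array([223.43003298, 583.45996015, 191.54029946]), 'tcp_rot': array([-3.14064379e+00, -9.05053314e-05,  2.77579613e+00]), 'ft_force': array([ 0.72557605,  0.18378086, -0.35257989]), 'moment': array([ 0.02052241, -0.00247899, -0.00839312]), 'grip_force': 0.0, 'opening': 0.9973129838317251} 8.0
```

View pics/scene0.png

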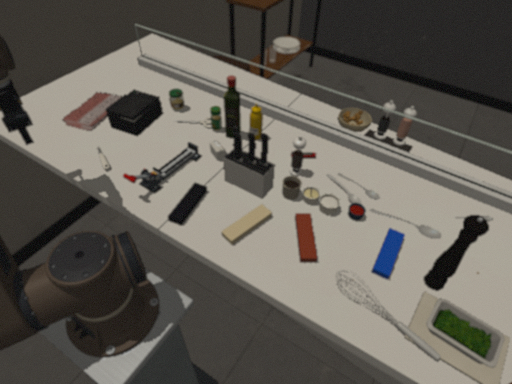

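View pics/top0.png

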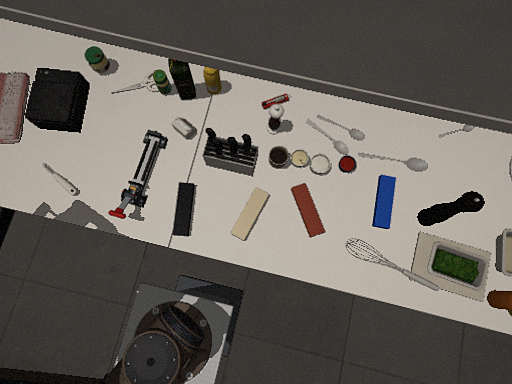

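Candidates (top view): brick-red stone (308,210); look-alikes are black (184,208), cream (250,213) and blue (384,201), plus a small red item (275,101) and a red dish (347,163). I choose (308,210). The holder is at about (145,170) with its red bar at (118,212); the lever is down. Next come one close crop and the measurements.

```bash
cat > h.py <<'E'
from cell import env
import cv2, numpy as np
def ray(c,px):
    u=cv2.undistortPoints(np.array([[px]],float),c["K"],c["dist"])[0,0]
    d=c["R"].T@np.array([u[0],u[1],1]); return -c["R"].T@c["t"],d
def onplane(c,px,z):
    o,d=ray(c,px); return o+d*(z-o[2])/d[2]
def proj(c,X):
    return cv2.projectPoints(np.array(X,float).reshape(-1,3),cv2.Rodrigues(c["R"])[0],c["t"],c["K"],c["dist"])[0].reshape(-1,2)
def tri(c1,p1,c2,p2):
    o1,d1=ray(c1,p1);o2,d2=ray(c2,p2)
    s=np.linalg.lstsq(np.c_[d1,-d2],o2-o1,rcond=None)[0]
    a,b=o1+s[0]*d1,o2+s[1]*d2; return (a+b)/2,np.linalg.norm(a-b)
def redmask(c,box,sat=120):
    h=cv2.cvtColor(c["color"],cv2.COLOR_RGB2HSV); m=((h[...,0]<12)|(h[...,0]>170))&(h[...,1]>sat)&(h[...,2]>60)
    k=np.zeros(m.shape,np.uint8);x0,y0,x1,y1=box;k[y0:y1,x0:x1]=m[y0:y1,x0:x1]
    n,l,s,ce=cv2.connectedComponentsWithStats(k); i=1+np.argmax(s[1:,4]); return (l==i).astype(np.uint8),ce[i],s[i,4]
E
python3 - <<'E'
from h import *
t=env.read_camera("top");s=env.read_camera("scene")
a=t["color"][120:240,100:220];b=s["color"][130:200,110:220]; r=t["color"][170:245,280:340]
im=np.zeros((600,800,3),np.uint8)
f=lambda q,k:cv2.resize(q,None,fx=k,fy=k,interpolation=cv2.INTER_CUBIC)
A=f(a,4);B=f(b,2.8);Rr=f(r,3)
im[:480,:480]=A;im[:B.shape[0],485:485+B.shape[1]]=B;im[220:220+Rr.shape[0],490:490+Rr.shape[1]]=Rr
cv2.imwrite("pics/crop1.png",im[:,:,::-1])
for c,box,n in((t,(285,170,335,245),'stone'),(s,(285,205,325,265),'stone s')):
    m,ce,ar=redmask(c,box); p=np.concatenate([q for q in cv2.findContours(m,0,2)[0]])
    rc=cv2.boxPoints(cv2.minAreaRect(p)); P=np.array([onplane(c,q,20) for q in rc]); print(n,ce,ar,onplane(c,ce,20));print(rc.tolist(),P.round(1).tolist())
mt,ct,_=redmask(t,(105,200,130,222));ms,cs,_=redmask(s,(118,165,142,190));print('bar',ct,cs,tri(t,ct,s,cs))
E
```

```text
stone [307.60767327 209.6980198 ] 808 [ 513.07433275 -327.66505028   20.        ]
[[290.27587890625, 187.68963623046875], [304.7586669921875, 181.89654541015625], [324.413818359375, 231.03448486328125], [309.9310302734375, 236.82757568359375]] [[573.9, -254.1, 20.0], [605.7, -298.1, 20.0], [455.6, -397.1, 20.0], [425.1, -354.0, 20.0]]
stone s [305.47161572 237.03784571] 687 [ 508.46926903 -329.44356884   20.        ]
[[295.3359680175781, 214.19015502929688], [310.9040832519531, 212.41094970703125], [316.2127380371094, 258.86138916015625], [300.6446228027344, 260.6405944824219]] [[575.0, -256.4, 20.0], [611.6, -297.0, 20.0], [453.0, -395.0, 20.0], [421.0, -358.1, 20.0]]
bar [117.0733945  212.93577982] [130.         177.51020408] (array([344.09450065, 265.71825065,  96.59977852]), np.float64(0.27602705536248845))
```

View pics/crop1.png

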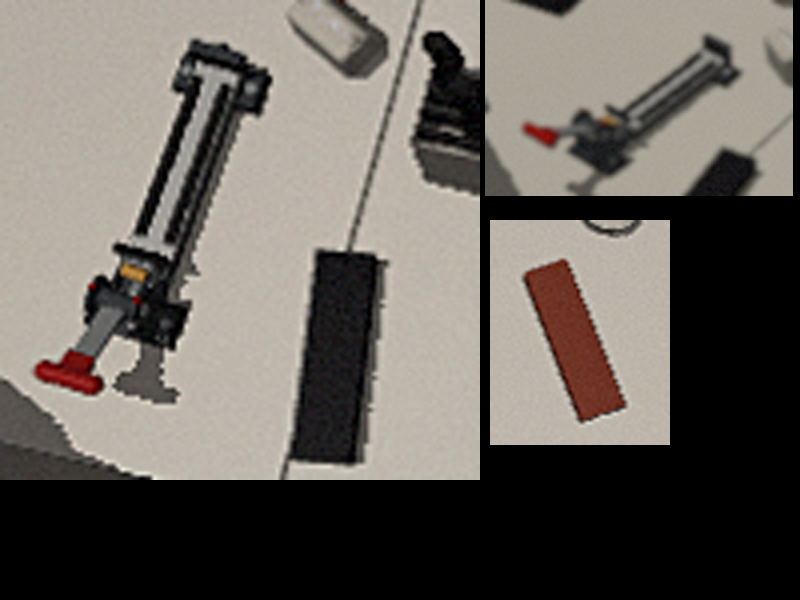

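The crop confirms the red stone, alone and lying flat. The holder's bed runs from the stop at crop (225,75) to the lever pivot at (135,300), and the bar is at (70,372). Now I'll fit the bed axis.

```bash
python3 - <<'E'
from h import *
t=env.read_camera("top");s=env.read_camera("scene")
g=cv2.cvtColor(t["color"],cv2.COLOR_RGB2GRAY).astype(float)
P=[]
for r in range(144,178):
    cx=100+(212+(163-212)*((r-120)*4-95)/145)/4
    xs=np.arange(int(cx)-6,int(cx)+8); v=g[r,xs]
    w=np.clip(v-90,0,None)*(abs(xs-cx)<5); 
    if w.sum()>0: P.append(onplane(t,((w*xs).sum()/w.sum(),r),28))
P=np.array(P)[:,:2]; m=P.mean(0);u=np.linalg.svd(P-m)[2][0]; 
if u[0]>0:u=-u
print('axis',m,u,np.degrees(np.arctan2(u[1],u[0])),'resid',np.abs((P-m)@[-u[1],u[0]]).round(1))
bar=np.array([344.1,265.7]); print('bar off axis',(bar-m)@[-u[1],u[0]])
# bar extreme ends
mt,_,_=redmask(t,(105,200,130,222),90);ms,_,_=redmask(s,(118,165,142,190),90)
for c,mm in((t,mt),(s,ms)):
    q=cv2.findContours(mm,0,1)[0][0][:,0].astype(float); X=np.array([onplane(c,k,95)[:2] for k in q]); d=X-m
    print('bar mask along',(d@u).min(),(d@u).max(),'across',(d@[-u[1],u[0]]).min(),(d@[-u[1],u[0]]).max())
# intensity profile along axis towards stop, z=30
for k in range(-135,140,5) :
    pt=np.r_[m+u*k,30]; p=proj(t,pt)[0]; p2=proj(s,pt)[0]
    print(k,p.round(0),int(cv2.getRectSubPix(g.astype(np.float32),(1,1),tuple(map(float,p)))[0,0]),p2.round(0),end=' | ')
E
```

```text
axis [546.52346584 255.013244  ] [-0.99884687  0.0480097 ] 177.248189022253 resid [0.2 0.9 0.3 0.3 0.5 0.7 1.  0.3 0.9 0.9 0.1 0.2 0.7 0.6 0.8 0.3 0.9 1.3
 0.2 0.8 0.9 0.4 0.4 0.4 0.7 0.7 0.2 0.1 1.  2.5 0.2 0.6 0.6 0.8]
bar off axis -0.9561429823987635
bar mask along 185.2398520371638 214.4285342183371 across -28.20374924899706 23.77209460949549
bar mask along 188.60914225483373 211.86889191320287 across -32.4008295571231 21.466696806186935
-135 [158. 125.] 177 [199. 143.] | -130 [157. 126.] 176 [198. 144.] | -125 [157. 128.] 177 [197. 144.] | -120 [156. 129.] 180 [196. 145.] | -115 [156. 130.] 132 [195. 146.] | -110 [156. 131.] 27 [194. 146.] | -105 [155. 133.] 49 [194. 147.] | -100 [155. 134.] 48 [193. 147.] | -95 [154. 135.] 19 [192. 148.] | -90 [154. 137.] 106 [191. 149.] | -85 [153. 138.] 152 [190. 149.] | -80 [153. 139.] 152 [189. 150.] | -75 [152. 140.] 153 [188. 151.] | -70 [152. 142.] 154 [188. 151.] | -65 [151. 143.] 153 [187. 152.] | -60 [151. 144.] 154 [186. 153.] | -55 [150. 146.] 155 [185. 153.] | -50 [150. 147.] 157 [184. 154.] | -45 [149. 148.] 157 [183. 155.] | -40 
[... 489 characters left out ...]
65.] | 35 [141. 170.] 157 [169. 166.] | 40 [141. 171.] 159 [168. 166.] | 45 [140. 172.] 159 [167. 167.] | 50 [140. 174.] 157 [166. 168.] | 55 [139. 175.] 157 [165. 168.] | 60 [139. 176.] 160 [164. 169.] | 65 [138. 178.] 160 [163. 170.] | 70 [138. 179.] 159 [162. 171.] | 75 [137. 181.] 161 [161. 171.] | 80 [137. 182.] 157 [160. 172.] | 85 [136. 183.] 7 [159. 173.] | 90 [136. 185.] 55 [158. 174.] | 95 [135. 186.] 119 [157. 174.] | 100 [135. 187.] 107 [156. 175.] | 105 [134. 189.] 130 [155. 176.] | 110 [134. 190.] 88 [154. 177.] | 115 [133. 191.] 110 [153. 177.] | 120 [133. 193.] 136 [152. 178.] | 125 [132. 194.] 36 [151. 179.] | 130 [132. 196.] 50 [150. 180.] | 135 [131. 197.] 47 [149. 180.] |
```

carry_out([
  [0,0,0,8,0.5],
  [0,0,0,8,0.5],
  [0,0,0,8,0.5],
  [0,0,0,8,0.5],
  [0,0,0,8,0.5],
  [0,0,0,8,0.5],
  [0,0,0,8,0.5],
  [0,0,0,8,0.5],
  [0,0,0,8,0.5],
  [0,0,0,0,0.5],
])

```text
t: 1.3
eef_pos: [223.5, 583.7, 192.0]
tcp_rot: [-3.142, -0.0, 1.517]
ft_force: [-0.1, -0.2, 0.4]
opening: 0.501
grip_force: 0.0
```

carry_out([
  [-29,13.5,0,0,0.5],
  [-29,13.5,0,0,0.5],
  [-29,13.5,0,0,0.5],
  [-29,13.5,0,0,0.5],
  [-29,13.5,0,0,0.5],
  [-29,13.5,0,0,0.5],
  [-29,13.5,0,0,0.5],
  [-29,13.5,0,0,0.5],
  [-29,13.5,0,0,0.5],
  [-29,13.5,0,0,0.5],
  [0,0,0,0,0.5],
  [0,0,0,0,0.5],
])

```text
t: 2.5
eef_pos: [343.7, 286.9, 192.2]
tcp_rot: [3.141, -0.0, 1.52]
ft_force: [0.1, -0.5, 0.3]
opening: 0.5
grip_force: 0.0
```

carry_out([
  [0,0,25,0,0.5],
  [0,0,25,0,0.5],
  [0,0,25,0,0.5],
  [0,0,15,0,0.5],
  [0,0,10,0,0.5],
  [0,0,6,0,0.5],
  [0,0,0,0,0.5],
])

```text
t: 3.2
eef_pos: [343.2, 287.4, 85.7]
tcp_rot: [-3.141, 0.0, 1.52]
ft_force: [-0.7, 0.3, 1.2]
opening: 0.502
grip_force: 0.0
```

```bash
python3 - <<'E'
from h import *
t=env.read_camera("top");s=env.read_camera("scene")
f=lambda q,k:cv2.resize(q,None,fx=k,fy=k,interpolation=cv2.INTER_CUBIC)
im=np.hstack([f(t["color"][140:240,80:180],4),f(s["color"][110:210,90:190],4)])
cv2.imwrite("pics/grip.png",im[:,:,::-1])
print(env.state()["eef_pos"],env.state()["ft_force"])
E
```

```text
[343.59018482 287.46042055  86.48755161] [-0.92224561 -0.93340192 -0.30318253]
```

View pics/grip.png

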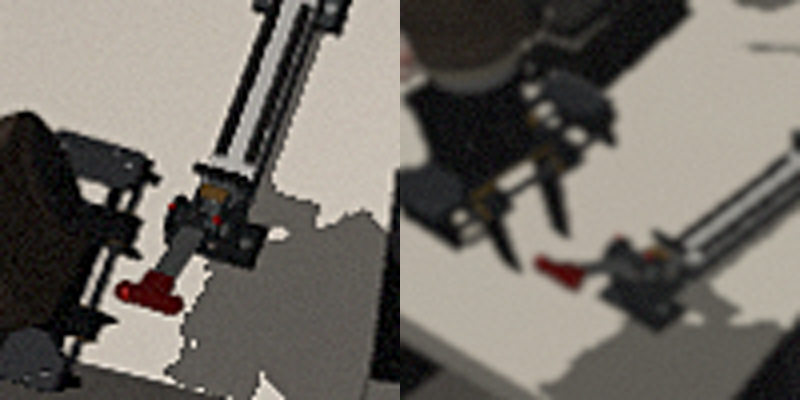

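The picture shows the two fingertips at scene crop (518,268) and (565,235), just beyond the bar's left end (545,262). I'll check that against the projection.

```bash
python3 - <<'E'
from h import *
t=env.read_camera("top");s=env.read_camera("scene")
for n,c in(("t",t),("s",s)):
    print(n,proj(c,[[343.5,287.4,78],[343.5+23,287.4,78],[343.5-23,287.4,78],[342,266.2,95],[343.5,294,95],[341,238,95]]).round(1).tolist())
mid=(125.4,173);print(onplane(s,mid,78))
E
```

```text
t [[112.5, 212.4], [114.8, 205.6], [110.3, 219.3], [116.9, 213.6], [108.6, 211.1], [125.4, 216.0]]
s [[126.7, 179.0], [131.6, 175.2], [121.6, 182.9], [129.5, 178.2], [124.1, 174.8], [135.2, 181.6]]
[362.45391316 313.77873844  78.        ]
```

```bash
python3 - <<'E'
from h import *
t=env.read_camera("top");s=env.read_camera("scene")
out=[]
for c,(x0,y0) in((t,(85,185)),(s,(105,145))):
    q=cv2.convertScaleAbs(c["color"][y0:y0+45,x0:x0+45],alpha=1.5)
    q=cv2.resize(q,None,fx=8.8,fy=8.8,interpolation=cv2.INTER_NEAREST)
    for p in proj(c,[[343.5+23,287.4,78],[343.5-23,287.4,78],[343.5+23,287.4,108],[343.5-23,287.4,108]]):
        cv2.circle(q,tuple(int(v) for v in (p-[x0,y0]+.5)*8.8),4,(0,255,0),-1)
    out.append(q)
cv2.imwrite("pics/tip.png",np.hstack(out)[:,:,::-1])
E
```

```text
(no output)
```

View pics/tip.png

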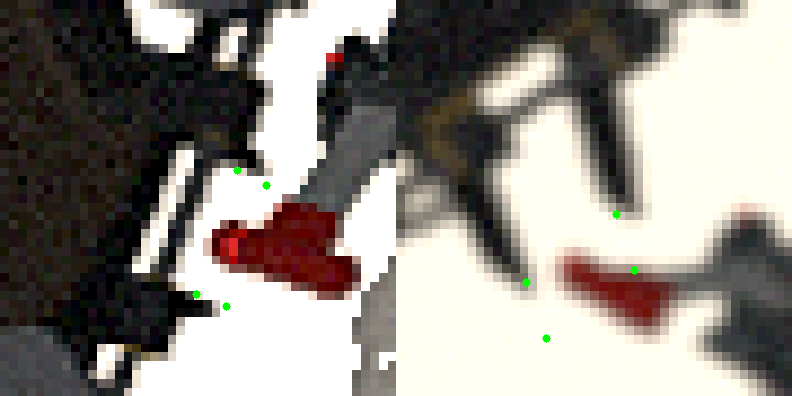

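```bash
python3 - <<'E'
from h import *
t=env.read_camera("top");s=env.read_camera("scene")
print(tri(t,(109.1,220.2),s,(119.9,177.4)),tri(t,(114.8,204.9),s,(131.4,169.1)),env.state()["eef_pos"])
mt,ct,_=redmask(t,(105,200,130,222),90);ms,cs,_=redmask(s,(118,165,142,190),90);print(ct,cs,tri(t,ct,s,cs))
E
```

```text
(array([314.95661551, 275.80578445, 115.08479987]), np.float64(0.6022144857108247)) (array([364.95569417, 273.80439996, 115.31537697]), np.float64(0.8688392760286503)) [343.56123588 287.18556841  86.40508822]
[118.4137931  213.39655172] [130.08 177.58] (array([342.5560724 , 260.70146086, 100.25706158]), np.float64(2.158247495632374))
```

```bash
python3 - <<'E'
from h import *
s=env.read_camera("scene");a=cv2.imread("pics/scene0.png")[:,:,::-1]
g=cv2.cvtColor(s["color"],cv2.COLOR_RGB2GRAY);b=cv2.cvtColor(np.ascontiguousarray(a),cv2.COLOR_RGB2GRAY)
print(g[172:188,114:138]);print(b[172:188,114:138])
E
```

```text
[[ 71  24  16  45  95 146 169 177 177 174 168 165 170 174 176 177 178 176
  178 176 178 177 177 175]
 [103  51  21  30  75 130 166 178 172 160 141 133 143 161 168 177 176 174
  179 177 176 177 177 178]
 [135  85  38  22  56 108 155 175 166 135 100  85  93 117 141 154 159 158
  158 162 164 165 163 162]
 [159 124  80  44  36  82 136 169 158 116  69  42  46  66  92 105 106 106
  108 118 128 129 124 118]
 [174 158 129  94  66  71 124 160 160 121  70  42  29  36  47  51  52  49
   55  66  74  76  75  69]
 [175 173 162 146 116  95 124 163 167 137  99  66  50  38  27  28  39  28
   25  37  40  42  48  59]
 [174 179 174 171 156 140 146 167 172 159 139 113  90  69  45  38  38  26
   23  33  20  42  62  82]
 [176 176 177 178 174 171 169 175 176 175 168 155 137 111  79  55  39  34
   35  32  35  63 100 125]
 [177 173 175 178 174 174 174 176 177 177 177 175 168 155 125  93  64  47
   41  29  47  87 133 160]
 [174 175 175 173 176 178 174 176 177 174 176 176 174 170 159 137 110  83
   61  51  68 110 152 173]
 [176 177 174 175 174 176 175 176 176 175 175 177 177 177 174 167 153 128
  108  95 103 13
[... 1433 characters left out ...]
66 163 164 163 166 164 164 164 165 164 165 165 161 148 129 106  84
   62  51  66 105 141 161]
 [162 165 165 163 163 165 163 165 164 163 164 165 165 165 162 154 145 122
  104  89  96 129 154 164]
 [156 164 165 164 163 166 163 163 166 166 165 166 163 165 164 164 162 153
  144 133 137 152 164 163]
 [144 161 165 164 163 163 166 165 162 163 165 165 165 165 165 166 164 166
  162 160 161 162 166 163]
 [126 157 164 164 167 162 163 165 164 164 165 164 165 166 165 164 164 164
  167 165 166 165 164 165]
 [111 143 162 165 164 165 163 164 165 162 166 166 165 164 166 164 165 164
  163 163 164 164 165 165]
 [ 96 128 157 165 166 163 163 164 165 162 164 164 164 163 165 164 163 166
  163 164 165 164 163 165]]
```

carry_out([
  [0,0,0,0,0.75],
  [0,0,0,0,0.75],
  [0,0,0,0,0.9],
  [0,0,0,0,0.9],
  [0,0,0,0,0.9],
])

```text
t: 4.15
eef_pos: [343.4, 287.1, 86.0]
tcp_rot: [3.142, -0.0, 1.519]
ft_force: [0.4, -0.4, 0.2]
opening: 0.144
grip_force: 0.0
```

```bash
python3 - <<'E'
from h import *
t=env.read_camera("top");s=env.read_camera("scene")
out=[]
for c,(x0,y0) in((t,(85,185)),(s,(105,145))):
    q=cv2.convertScaleAbs(c["color"][y0:y0+45,x0:x0+45],alpha=1.1)
    out.append(cv2.resize(q,None,fx=8.8,fy=8.8,interpolation=cv2.INTER_NEAREST))
cv2.imwrite("pics/tip2.png",np.hstack(out)[:,:,::-1])
E
```

```text
(no output)
```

View pics/tip2.png

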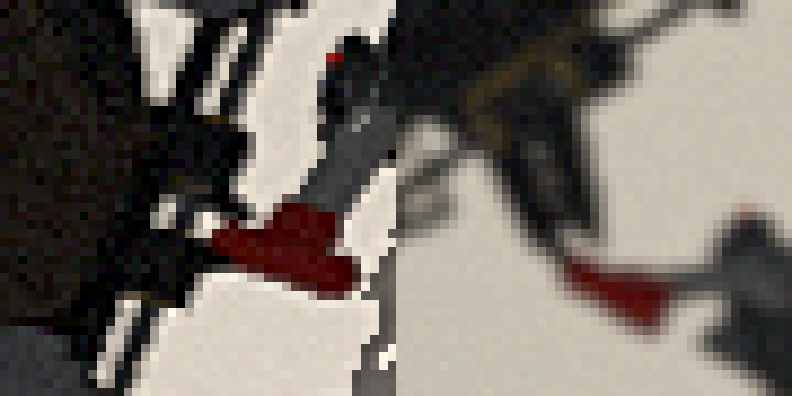

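The fingers closed past 17 mm without touching anything: the tips (scene crop (555,250)) hang above the bar's left end (570,265). The real fingertips therefore stand higher than the nominal pose says. I'll reopen, go lower, and check by force.

carry_out([
  [0,0,0,0,0.5],
  [0,0,0,0,0.5],
  [0,0,0,0,0.5],
  [0,0,5,0,0.5],
  [0,0,5,0,0.5],
  [0,0,5,0,0.5],
  [0,0,5,0,0.5],
  [0,0,0,0,0.5],
])

```text
t: 5.05
eef_pos: [343.1, 286.9, 65.3]
tcp_rot: [-3.141, 0.001, 1.519]
ft_force: [-0.7, 0.2, 0.1]
opening: 0.499
grip_force: 0.0
```

carry_out([
  [0,0,0,0,0.75],
  [0,0,0,0,0.75],
  [0,0,0,0,0.9],
  [0,0,0,0,0.9],
  [0,0,0,0,0.9],
])

```text
t: 5.55
eef_pos: [341.0, 287.3, 66.1]
tcp_rot: [-3.137, 0.0, 1.517]
ft_force: [-14.0, 13.1, 5.5]
opening: 0.167
grip_force: 37.9
```

```bash
python3 - <<'E'
from h import *
t=env.read_camera("top");s=env.read_camera("scene")
out=[]
for c,(x0,y0) in((t,(85,185)),(s,(105,145))):
    q=cv2.convertScaleAbs(c["color"][y0:y0+45,x0:x0+45],alpha=1.1)
    out.append(cv2.resize(q,None,fx=8.8,fy=8.8,interpolation=cv2.INTER_NEAREST))
cv2.imwrite("pics/tip3.png",np.hstack(out)[:,:,::-1])
E
```

```text
(no output)
```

View pics/tip3.png

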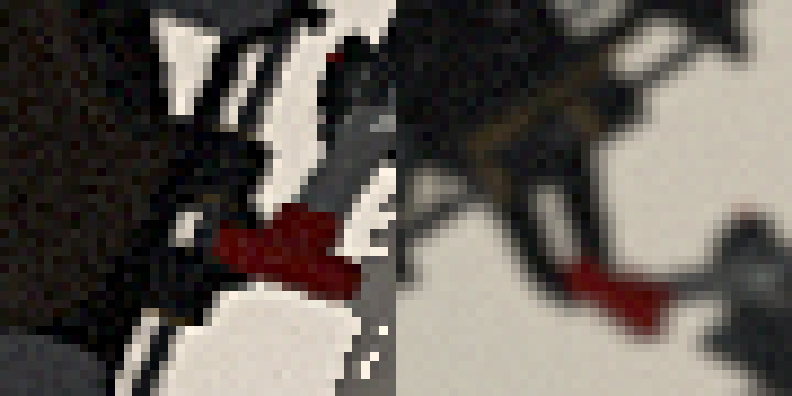

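The bar is gripped, but only by its left end and low on the pads (scene crop (570,275)). I'll regrip a little deeper and further on.

carry_out([
  [0,0,0,0,0.5],
  [0,0,0,0,0.5],
  [0,0,0,0,0.5],
  [-3,-2.5,4,0,0.5],
  [0,0,4,0,0.5],
  [0,0,0,0,0.5],
  [0,0,0,0,0.5],
])

```text
t: 6.35
eef_pos: [341.3, 285.2, 58.3]
tcp_rot: [3.14, -0.002, 1.519]
ft_force: [-0.8, 9.5, -2.4]
opening: 0.498
grip_force: 4.5
```

carry_out([
  [0,0,0,0,0.75],
  [0,0,0,0,0.75],
  [0,0,0,0,0.9],
  [0,0,0,0,0.9],
  [0,0,0,0,0.9],
])

```text
t: 6.85
eef_pos: [342.5, 287.0, 58.9]
tcp_rot: [3.137, -0.006, 1.518]
ft_force: [-0.8, 24.6, -2.2]
opening: 0.164
grip_force: 46.6
```

```bash
python3 - <<'E'
from h import *
t=env.read_camera("top");s=env.read_camera("scene")
out=[]
for c,(x0,y0) in((t,(85,185)),(s,(105,145))):
    q=cv2.convertScaleAbs(c["color"][y0:y0+45,x0:x0+45],alpha=1.1)
    out.append(cv2.resize(q,None,fx=8.8,fy=8.8,interpolation=cv2.INTER_NEAREST))
cv2.imwrite("pics/tip4.png",np.hstack(out)[:,:,::-1])
print(env.state())
mt,ct,_=redmask(t,(105,200,130,225),90);ms,cs,_=redmask(s,(118,165,142,190),90);print(ct,cs,tri(t,ct,s,cs))
E
```

```text
{'t': 6.95, 'joints': array([0.54820162, 0.45399406, 2.12556859, 0.00357736, 0.55512598,
       0.59737572]), 'qvel': array([ 0.00108636,  0.00117718, -0.00015106, -0.00201316, -0.00010156,
        0.00109611]), 'tau': array([ -8.61794114, -45.72296619,  -7.03109667,  -2.55993605,
         2.70727873,   0.25788182]), 'eef_pos': array([342.54084214, 287.03227503,  58.85410692]), 'tcp_rot': array([ 3.13695895, -0.00545794,  1.51860122]), 'ft_force': array([-1.49283369, 22.58942326,  0.31792111]), 'moment': array([4.10309043, 0.37368701, 0.27728033]), 'grip_force': 46.075126603245735, 'opening': 0.16477480091513486}
[117.44 213.16] [130.09803922 177.29411765] (array([343.39854022, 263.40252612,  99.43067922]), np.float64(0.03768552648760073))
```

View pics/tip4.png

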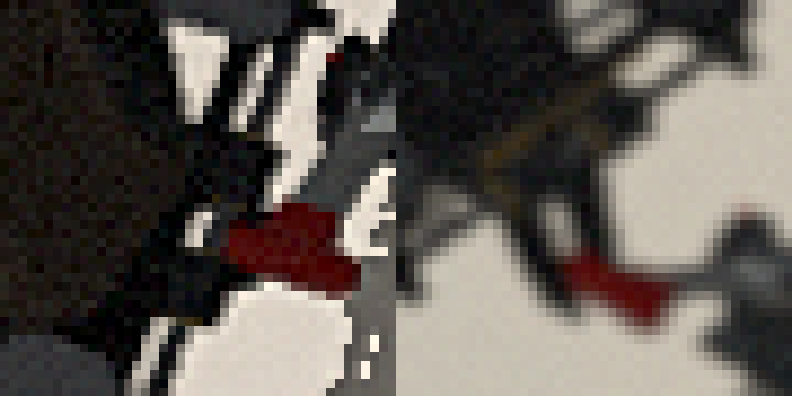

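carry_out([
  [2.5,0,0,0,0.9],
  [0,5,-7.7,0,0.9],
  [0,5.8,-7.1,0,0.9],
  [0,6.5,-6.4,0,0.9],
  [0,0,0,0,0.9],
])

```text
t: 7.45
eef_pos: [358.5, 286.6, 80.0]
tcp_rot: [3.141, -0.002, 1.519]
ft_force: [-4.3, 8.4, 4.6]
opening: 0.167
grip_force: 36.1
```

Tracking well with modest forces. Continue the arc.

carry_out([
  [0.5,7.2,-5.6,0,0.9],
  [0,7.8,-4.8,0,0.9],
  [0,8.2,-4,0,0.9],
  [0,8.6,-3,0,0.9],
  [0,8.9,-2.1,0,0.9],
  [0,0,0,0,0.9],
])

```text
t: 8.05
eef_pos: [396.6, 283.9, 98.9]
tcp_rot: [-3.137, 0.001, 1.519]
ft_force: [-11.6, 5.5, 15.3]
opening: 0.166
grip_force: 30.1
```

carry_out([
  [0,9.1,-1.1,0,0.9],
  [0,9.1,-0.1,0,0.9],
  [0,9.1,0.9,0,0.9],
  [0,9,1.9,0,0.9],
  [0,2,0.5,0,0.9],
  [0,0,0,0,0.9],
  [0,0,0,0,0.9],
])

```text
t: 8.75
eef_pos: [436.6, 282.0, 96.5]
tcp_rot: [-3.14, 0.0, 1.519]
ft_force: [-4.3, -1.4, 1.7]
opening: 0.167
grip_force: 34.9
```

```bash
python3 - <<'E'
from h import *
t=env.read_camera("top");s=env.read_camera("scene")
out=[]
for c,(x0,y0) in((t,(90,170)),(s,(105,130))):
    q=cv2.convertScaleAbs(c["color"][y0:y0+60,x0:x0+60],alpha=1.1)
    out.append(cv2.resize(q,None,fx=6.6,fy=6.6,interpolation=cv2.INTER_NEAREST))
cv2.imwrite("pics/up.png",np.hstack(out)[:,:,::-1])
mt,ct,_=redmask(t,(105,170,150,225),90);ms,cs,_=redmask(s,(118,135,165,190),90);print(ct,cs,tri(t,ct,s,cs))
E
```

```text
[124.65517241 183.65517241] [147.36666667 155.68333333] (array([433.63990922, 259.27986373, 133.36376436]), np.float64(4.226121624700517))
```

carry_out([
  [0,0,0,0,0.6],
  [0,0,0,0,0.6],
  [0,0,0,0,0.6],
  [0,0,-10,0,0.6],
  [0,0,-25,0,0.5],
  [0,0,-40,0,0.3],
  [0,0,-40,0,0],
  [30,0,-10,0,0],
  [40,0,0,0,0],
  [40,0,0,0,0],
  [0,0,0,0,0],
])

```text
t: 9.95
eef_pos: [442.7, 395.5, 222.2]
tcp_rot: [3.14, -0.002, 1.522]
ft_force: [-0.3, -1.0, -0.5]
opening: 0.933
grip_force: 0.0
```

```bash
python3 - <<'E'
from h import *
t=env.read_camera("top");s=env.read_camera("scene")
out=[]
for c,(x0,y0) in((t,(95,110)),(s,(105,120))):
    q=c["color"][y0:y0+100,x0:x0+100]
    out.append(cv2.resize(q,None,fx=4,fy=4,interpolation=cv2.INTER_CUBIC))
cv2.imwrite("pics/up2.png",np.hstack(out)[:,:,::-1])
mt,ct,a=redmask(t,(110,165,160,225),90);ms,cs,b=redmask(s,(125,135,175,190),90);print(ct,a,cs,b,tri(t,ct,s,cs),env.state()["eef_pos"])
E
```

```text
[123.41935484 183.59677419] 62 [147.22807018 156.12280702] 57 (array([434.54561338, 264.0218758 , 128.40100919]), np.float64(1.6700046473582573)) [442.43420243 392.37733915 221.83780847]
```

View pics/up2.png

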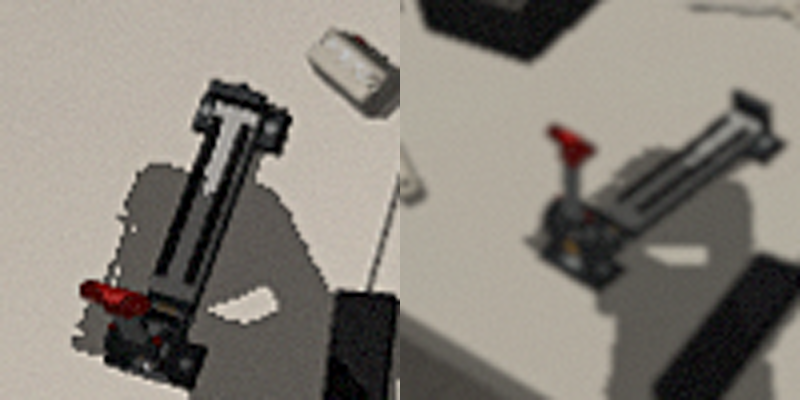

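Lever bar is up at crop (115,300) beside the pivot plates, and the jaw is pulled back, so the lever is notched. Now to the stone.

carry_out([
  [0,0,0,7.6,0],
  [0,0,0,7.6,0],
  [0,0,0,7.6,0],
  [0,0,0,7.6,0],
  [0,0,0,7.6,0],
  [0,0,0,7.8,0],
  [0,0,0,7.8,0],
  [0,0,0,0,0],
])

```text
t: 10.85
eef_pos: [442.9, 390.9, 222.2]
tcp_rot: [3.141, -0.0, 0.581]
ft_force: [0.2, 0.7, -0.4]
opening: 0.999
grip_force: 0.0
```

carry_out([
  [-19,26.7,0,0,0],
  [-19,26.7,0,0,0],
  [-19,26.7,0,0,0],
  [-19,26.7,0,0,0],
  [-19,26.7,0,0,0],
  [-19,26.7,0,0,0],
  [-19,26.7,0,0,0],
  [-19,26.7,0,0,0],
  [-19,26.7,0,0,0],
  [-19,26.7,0,0,0],
  [-19,26.7,0,0,0],
  [-19,26.7,0,0,0],
])

```text
t: 12.05
eef_pos: [428.4, -2.7, 222.0]
tcp_rot: [3.141, -0.0, 0.588]
ft_force: [1.1, 0.9, 0.2]
opening: 1.001
grip_force: 0.0
```

carry_out([
  [-11,32,0,0,0],
  [-11,32,0,0,0],
  [-11,32,0,0,0],
  [-11,32,0,0,0],
  [-11,32,0,0,0],
  [-11,32,0,0,0],
  [-11,32,0,0,0],
  [-11,32,0,0,0],
  [-11,32,0,0,0],
  [-11,32,0,0,0],
  [0,0,0,0,0],
  [0,0,0,0,0],
])

```text
t: 13.25
eef_pos: [512.8, -329.1, 221.4]
tcp_rot: [-3.141, 0.0, 0.585]
ft_force: [-0.9, 1.2, 0.1]
opening: 1.0
grip_force: 0.0
```

```bash
python3 - <<'E'
from h import *
e=env.state();p=e["eef_pos"];y=e["tcp_rot"][2];d=np.array([515,-326.5])-p[:2]
c,s=np.cos(y),np.sin(y);print(p,np.degrees(y),'tool dx,dy',c*d[0]+s*d[1],s*d[0]-c*d[1],e["joints"].round(2))
# fingertips (dark) between/around: triangulation aid
for n in("top","scene"):
    k=env.read_camera(n); g=cv2.cvtColor(k["color"],cv2.COLOR_RGB2GRAY)
    cv2.imwrite(f"pics/over_{n}.png",k["color"][:,:,::-1])
    print(n,proj(k,[np.r_[p[:2],p[2]-8]]).round(0))
E
```

```text
[ 512.75608567 -329.05838608  221.37864358] 33.52594494506889 tool dx,dy 3.2836411432053287 -0.8934157465402239 [-0.68  0.44  1.56  0.    1.14  0.31]
top [[318. 199.]]
scene [[314. 195.]]
```

carry_out([
  [3.3,-0.9,30,0,0],
  [0,0,40,0,0],
  [0,0,40,0,0],
  [0,0,40,0,0],
  [0,0,20,0,0],
  [0,0,15,0,0],
  [0,0,10,0,0],
  [0,0,8,0,0],
  [0,0,3,0,0],
  [0,0,0,0,0],
])

```text
t: 14.35
eef_pos: [516.0, -325.9, 15.9]
tcp_rot: [3.141, -0.0, 0.584]
ft_force: [-0.4, 0.4, 0.6]
opening: 0.998
grip_force: 0.0
```

carry_out([
  [0,0,0,0,0.3],
  [0,0,0,0,0.4],
  [0,0,0,0,0.55],
  [0,0,0,0,0.55],
  [0,0,0,0,0.55],
])

```text
t: 14.85
eef_pos: [515.9, -326.0, 15.7]
tcp_rot: [3.141, -0.0, 0.584]
ft_force: [-0.2, 0.1, 0.5]
opening: 0.64
grip_force: 0.0
```

carry_out([
  [0,0,0,0,0.55],
  [0,0,0,0,0.55],
  [0,0,0,0,0.55],
])

```text
t: 15.15
eef_pos: [515.9, -325.9, 15.6]
tcp_rot: [-3.142, -0.0, 0.584]
ft_force: [-0.8, 0.1, -0.2]
opening: 0.458
grip_force: 0.0
```

```bash
python3 - <<'E'
from h import *
t=env.read_camera("top");s=env.read_camera("scene");out=[]
for c,(x0,y0) in((t,(270,160)),(s,(265,190))):
    q=c["color"][y0:y0+80,x0:x0+80]
    q=cv2.resize(q,None,fx=5,fy=5,interpolation=cv2.INTER_CUBIC)
    for p in proj(c,[[516,-326,8],[516,-326,25]]): cv2.circle(q,tuple(int(v) for v in (p-[x0,y0]+.5)*5),3,(0,255,0),-1)
    out.append(q)
cv2.imwrite("pics/stonegrip.png",np.hstack(out)[:,:,::-1])
E
```

```text
(no output)
```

View pics/stonegrip.png

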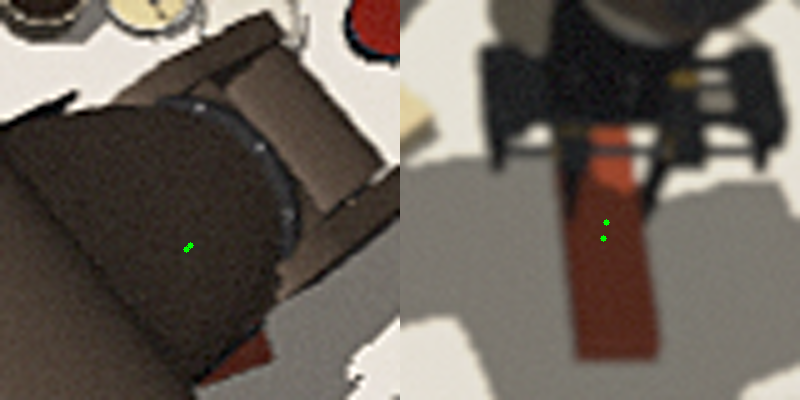

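The fingers closed to 43 mm without touching: the tips are at scene crop (573,215) and (652,212), above the stone. They hang about 27 mm higher than nominal, as at the bar. I'll open and go lower, guarding by force.

carry_out([
  [0,0,0,0,0.15],
  [0,0,0,0,0.15],
  [0,0,0,0,0.15],
  [0,0,0,0,0.15],
  [0,0,0,0,0.15],
  [0,0,6,0,0.15],
  [0,0,6,0,0.15],
  [0,0,5,0,0.15],
  [0,0,3,0,0.15],
  [0,0,0,0,0.15],
])

```text
t: 16.25
eef_pos: [515.7, -325.8, -5.1]
tcp_rot: [-3.141, 0.0, 0.584]
ft_force: [-1.0, -0.2, 1.4]
opening: 0.849
grip_force: 0.0
```

carry_out([
  [0,0,2,0,0.15],
  [0,0,2,0,0.15],
  [0,0,0,0,0.15],
])

```text
t: 16.55
eef_pos: [515.8, -325.9, -8.6]
tcp_rot: [-3.141, -0.0, 0.584]
ft_force: [0.3, -0.2, -0.1]
opening: 0.849
grip_force: 0.0
```

carry_out([
  [0,0,2,0,0.15],
  [0,0,1.5,0,0.15],
  [0,0,0,0,0.15],
])

```text
t: 16.85
eef_pos: [515.8, -325.9, -12.1]
tcp_rot: [-3.141, 0.0, 0.584]
ft_force: [0.3, -0.5, 0.7]
opening: 0.847
grip_force: 0.0
```

carry_out([
  [0,0,0,0,0.35],
  [0,0,0,0,0.45],
  [0,0,0,0,0.6],
  [0,0,0,0,0.6],
  [0,0,0,0,0.6],
  [0,0,0,0,0.6],
  [0,0,0,0,0.6],
])

```text
t: 17.55
eef_pos: [515.9, -326.0, -11.8]
tcp_rot: [3.141, -0.0, 0.584]
ft_force: [0.7, -0.6, 0.1]
opening: 0.546
grip_force: 30.0
```

carry_out([
  [0,0,-4,0,0.6],
  [0,0,-10,0,0.6],
  [0,0,-20,0,0.6],
  [0,0,-25,0,0.6],
  [0,0,-25,0,0.6],
  [0,0,-25,0,0.6],
  [0,0,-25,0,0.6],
  [0,0,-25,0,0.6],
  [0,0,-15,0,0.6],
  [0,0,-6,0,0.6],
  [0,0,0,0,0.6],
])

```text
t: 18.65
eef_pos: [515.9, -325.9, 168.9]
tcp_rot: [3.141, -0.0, 0.584]
ft_force: [0.4, -0.8, -5.0]
opening: 0.543
grip_force: 30.0
```

carry_out([
  [6,-16,0,0,0.6],
  [10,-29,0,0,0.6],
  [11,-31,0,0,0.6],
  [11,-31,0,0,0.6],
  [11,-31,0,0,0.6],
  [11,-31,0,0,0.6],
  [11,-31,0,0,0.6],
  [11,-31,0,0,0.6],
  [11,-31,0,0,0.6],
  [11,-31,0,0,0.6],
  [6,-18,0,0,0.6],
  [0,0,0,0,0.6],
])

```text
t: 19.85
eef_pos: [435.0, -4.0, 167.5]
tcp_rot: [-3.14, 0.001, 0.586]
ft_force: [0.8, -0.3, -3.7]
opening: 0.548
grip_force: 30.0
```

carry_out([
  [0,0,0,4,0.6],
  [0,0,0,6,0.6],
  [0,0,0,6,0.6],
  [0,0,0,6,0.6],
  [0,0,0,6,0.6],
  [0,0,0,5,0.6],
  [0,0,0,3.5,0.6],
  [0,0,0,0,0.6],
])

```text
t: 20.65
eef_pos: [436.2, -6.4, 167.6]
tcp_rot: [-3.142, 0.001, -0.055]
ft_force: [0.5, -0.1, -4.6]
opening: 0.543
grip_force: 30.0
```

carry_out([
  [4,-12,0,0,0.6],
  [9,-26,0,0,0.6],
  [10,-29,0,0,0.6],
  [10,-29,0,0,0.6],
  [10,-29,0,0,0.6],
  [10,-29,0,0,0.6],
  [10,-29,0,0,0.6],
  [10,-29,0,0,0.6],
  [9,-27,0,0,0.6],
  [6,-18,0,0,0.6],
  [3.7,-10,0,0,0.6],
  [0,0,0,0,0.6],
])

```text
t: 21.85
eef_pos: [542.1, 257.0, 167.5]
tcp_rot: [3.142, 0.001, -0.051]
ft_force: [-0.2, -0.2, -5.6]
opening: 0.547
grip_force: 30.0
```

```bash
cat > st.py <<'E'
from h import *
def rep(T=(542.5,255.2)):
    e=env.state();p=e["eef_pos"];y=e["tcp_rot"][2];d=np.array(T)-p[:2];c,s=np.cos(y),np.sin(y)
    print(p,np.degrees(y),'tool',c*d[0]+s*d[1],s*d[0]-c*d[1],e["ft_force"].round(1))
def stone(z,boxes,T=None):
    for n,b in boxes:
        k=env.read_camera(n);m,ce,a=redmask(k,b,100)
        q=np.concatenate(cv2.findContours(m,0,2)[0]);r=cv2.boxPoints(cv2.minAreaRect(q));P=np.array([onplane(k,v,z)[:2] for v in r])
        e=[P[1]-P[0],P[2]-P[1]];L=max(e,key=np.linalg.norm)
        print(n,ce.round(1),a,'c',P.mean(0).round(1),'len',[round(np.linalg.norm(v)) for v in e],'ang',np.degrees(np.arctan2(L[1],L[0])).round(1)%180)
E
python3 -c "
from st import *
rep()
stone(200,[('top',(120,90,260,230)),('scene',(130,60,260,200))])"
```

```text
[542.10902679 256.95492546 167.52975063] -2.9398682320834926 tool 0.48046504179315574 1.7325636362474393 [-0.2 -0.2 -5.6]
top [124.8 161. ] 242 c [489.5 248.6] len [74, 36] ang 17.7
scene [156.  131.6] 265 c [495.6 258.1] len [109, 67] ang 178.3
```

carry_out([
  [0.4,1.7,5,0,0.6],
  [0,0,15,0,0.6],
  [0,0,20,0,0.6],
  [0,0,20,0,0.6],
  [0,0,20,0,0.6],
  [0,0,20,0,0.6],
  [0,0,18,0,0.6],
  [0,0,12,0,0.6],
  [0,0,8,0,0.6],
  [0,0,4,0,0.6],
  [0,0,2,0,0.6],
  [0,0,0,0,0.6],
])

```text
t: 23.15
eef_pos: [542.6, 254.2, 24.5]
tcp_rot: [-3.141, -0.001, -0.053]
ft_force: [0.1, 0.1, -4.6]
opening: 0.544
grip_force: 30.0
```

```bash
python3 -c "
from st import *
rep()"
```

```text
[542.60093928 254.20815543  24.45806619] -3.059801909023293 tool -0.15373829106932335 -0.9850426030101475 [ 0.1  0.1 -4.6]
```

carry_out([
  [0,-1,2,0,0.6],
  [0,0,2,0,0.6],
  [0,0,1,0,0.6],
  [0,0,0,0,0.6],
])

```text
t: 23.55
eef_pos: [542.4, 255.2, 19.1]
tcp_rot: [-3.142, 0.0, -0.053]
ft_force: [0.6, -0.2, -4.2]
opening: 0.546
grip_force: 30.0
```

carry_out([
  [0,0,1,0,0.6],
  [0,0,0.5,0,0.6],
  [0,0,0,0,0.6],
])

```text
t: 23.85
eef_pos: [542.6, 255.2, 18.1]
tcp_rot: [-3.141, -0.0, -0.053]
ft_force: [-1.2, -1.2, 3.4]
opening: 0.545
grip_force: 30.0
```

carry_out([
  [0,0,0,0,0.5],
  [0,0,0,0,0.4],
  [0,0,0,0,0.2],
  [0,0,0,0,0.1],
  [0,0,0,0,0.1],
  [0,0,0,0,0.1],
])

```text
t: 24.45
eef_pos: [542.5, 255.2, 17.6]
tcp_rot: [-3.142, 0.0, -0.053]
ft_force: [0.3, -0.1, 0.1]
opening: 0.869
grip_force: 0.0
```

carry_out([
  [0,0,-10,0,0.1],
  [0,0,-25,0,0.1],
  [0,0,-40,0,0.1],
  [0,0,-40,0,0.1],
  [0,0,-40,0,0.1],
  [0,0,-30,0,0.1],
  [0,-40,0,0,0.1],
  [0,-40,0,0,0.1],
  [0,-40,0,0,0.1],
  [0,-40,0,0,0.1],
  [0,-40,0,0,0.1],
  [0,0,0,0,0.1],
])

```text
t: 25.65
eef_pos: [552.2, 458.9, 202.6]
tcp_rot: [-3.141, -0.0, -0.05]
ft_force: [0.1, 0.0, 0.3]
opening: 0.899
grip_force: 0.0
```

```bash
python3 -c "
from st import *
rep((437,282))
stone(53,[('top',(120,130,190,195)),('scene',(150,140,215,190))])
t=env.read_camera('top');cv2.imwrite('pics/placed.png',t['color'][:,:,::-1])
print(proj(t,[[542.5,255,55],[631,250,55],[452,260,55]]).round(0).tolist(),cv2.cvtColor(t['color'],cv2.COLOR_RGB2HSV)[150:182:6,140:152:3].tolist())
"
```

```text
[552.15870317 458.90949425 202.61124624] -2.86305303274774 tool -106.17852283872048 182.44072285775465 [0.1 0.  0.3]
top [126.4 183.2] 60 c [453.1 289. ] len [41, 33] ang 17.8
scene [169.9 156.9] 143 c [522.6 260. ] len [161, 53] ang 178.3
[[143.0, 159.0], [152.0, 136.0], [133.0, 184.0]] [[[7, 166, 121], [6, 159, 122], [3, 183, 57], [4, 154, 58]], [[8, 156, 54], [5, 188, 53], [6, 182, 56], [3, 169, 59]], [[1, 144, 55], [3, 196, 52], [7, 255, 52], [7, 214, 44]], [[8, 226, 52], [7, 175, 54], [6, 180, 61], [2, 128, 34]], [[9, 212, 53], [1, 161, 57], [4, 188, 38], [0, 19, 94]], [[4, 130, 61], [5, 233, 34], [173, 24, 42], [20, 24, 96]]]
```

```bash
sed -i 's/>60)/>25)/' h.py; python3 -c "
from st import *
stone(53,[('top',(130,125,175,200)),('scene',(152,135,215,190))])
T=[np.array([542.5,255.2])+a*np.array([-.9986,.0523])+b*np.array([-.0523,-.9986]) for a,b in((90,26),(90,-26),(-90,-26),(-90,26))]
for n,b in(('top',(130,125,175,200)),('scene',(152,135,215,190))):
    k=env.read_camera(n);m,ce,a=redmask(k,b,100)
    d=np.zeros_like(m);
    for z in(30,55): cv2.fillConvexPoly(d,cv2.convexHull(proj(k,[np.r_[q,z] for q in T]).astype(np.float32)).astype(int),1)
    d[:,:b[0]]=0
    q=np.argwhere(d)[:,::-1].mean(0);print(n,'expected centroid',q,'seen',ce,d.sum(),a)
"
```

```text
top [143.1 160.2] 859 c [535.3 253.4] len [199, 60] ang 177.7
scene [172.7 159.2] 558 c [538.4 249.6] len [207, 76] ang 179.0
top expected centroid [143.32876712 159.41622761] seen [143.14351852 160.24884259] 949 864
scene expected centroid [172.82638889 158.73888889] seen [172.80178571 159.05357143] 720 560
```

Placed as planned: the stone's centroids are within 1 px in both views. Now back to the lever.

carry_out([
  [0,0,0,-8.2,0.5],
  [0,0,0,-8.2,0.5],
  [0,0,0,-8.2,0.5],
  [0,0,0,-8.2,0.5],
  [0,0,0,-8.2,0.5],
  [0,0,0,-8.2,0.5],
  [0,0,0,-8.2,0.5],
  [0,0,0,-8.2,0.5],
  [0,0,0,-8.2,0.5],
  [0,0,0,-8.2,0.5],
  [0,0,0,-8,0.5],
  [0,0,0,0,0.5],
])

```text
t: 27.2
eef_pos: [553.4, 454.2, 203.0]
tcp_rot: [3.141, -0.0, 1.519]
ft_force: [0.6, -0.3, 0.5]
opening: 0.495
grip_force: 0.0
```

carry_out([
  [-20,-12,0,0,0.5],
  [-30,-18,0,0,0.5],
  [-30,-18,0,0,0.5],
  [-30,-18,0,0,0.5],
  [-30,-18,0,0,0.5],
  [-28,-15,0,0,0.5],
  [-14,-8,0,0,0.5],
  [0,0,0,0,0.5],
  [0,0,0,0,0.5],
])

```text
t: 28.1
eef_pos: [437.2, 278.9, 203.2]
tcp_rot: [3.14, -0.001, 1.514]
ft_force: [0.7, 0.4, 0.3]
opening: 0.499
grip_force: 0.0
```

```bash
python3 -c "
from st import *
rep((436.6,282.5))"
```

```text
[437.16463232 278.94331937 203.17577472] 86.74832200331572 tool 3.5189273205504734 -0.7654654062153478 [0.7 0.4 0.3]
```

carry_out([
  [5,-0.7,20,0,0.5],
  [0,0,30,0,0.5],
  [0,0,25,0,0.5],
  [0,0,15,0,0.5],
  [0,0,10,0,0.5],
  [0,0,4,0,0.5],
  [0,0,0,0,0.5],
])

```text
t: 28.8
eef_pos: [436.4, 284.2, 98.5]
tcp_rot: [-3.141, -0.0, 1.517]
ft_force: [0.3, 0.0, -0.2]
opening: 0.503
grip_force: 0.0
```

carry_out([
  [0,0,0,0,0.75],
  [0,0,0,0,0.75],
  [0,0,0,0,0.9],
  [0,0,0,0,0.9],
  [0,0,0,0,0.9],
])

```text
t: 29.3
eef_pos: [436.3, 283.9, 98.9]
tcp_rot: [3.141, -0.0, 1.517]
ft_force: [2.6, -0.8, -0.2]
opening: 0.168
grip_force: 30.0
```

carry_out([
  [0,-9,-1.9,0,0.9],
  [0,-9.1,-0.9,0,0.9],
  [0,-9.1,0.1,0,0.9],
  [0,-9.1,1.1,0,0.9],
  [0,-8.9,2.1,0,0.9],
  [0,0,0,0,0.9],
])

```text
t: 29.9
eef_pos: [389.3, 286.7, 98.0]
tcp_rot: [-3.14, -0.0, 1.518]
ft_force: [-6.6, 5.4, 3.4]
opening: 0.165
grip_force: 30.0
```

carry_out([
  [0,-8.6,3,0,0.9],
  [0,-8.2,4,0,0.9],
  [0,-7.8,4.8,0,0.9],
  [0,-7.2,5.6,0,0.9],
  [0,0,0,0,0.9],
])

```text
t: 30.4
eef_pos: [358.4, 288.6, 80.2]
tcp_rot: [3.141, -0.001, 1.517]
ft_force: [0.6, 7.6, -0.5]
opening: 0.166
grip_force: 30.0
```

carry_out([
  [0,-6.5,6.4,0,0.9],
  [0,-5.8,7.1,0,0.9],
  [0,-5,7.7,0,0.9],
  [0,0,0,0,0.9],
  [0,0,0,0,0.9],
])

```text
t: 30.9
eef_pos: [342.1, 289.5, 59.0]
tcp_rot: [3.141, -0.001, 1.518]
ft_force: [3.2, 7.3, -4.6]
opening: 0.16
grip_force: 30.0
```

Down at x=342, z=59, the same as at the start. Press 1 mm more, release, rise, and clear away.

carry_out([
  [0,-1,1.5,0,0.9],
  [0,0,0,0,0.9],
  [0,0,0,0,0.6],
  [0,0,0,0,0.5],
  [0,0,0,0,0.5],
  [0,0,0,0,0.5],
  [0,0,-15,0,0.5],
  [0,0,-35,0,0.5],
  [0,0,-40,0,0.5],
  [0,0,-40,0,0.5],
  [30,0,0,0,0.5],
  [35,0,0,0,0.5],
])

```text
t: 32.1
eef_pos: [344.8, 354.3, 189.7]
tcp_rot: [3.139, -0.002, 1.516]
ft_force: [1.5, -0.3, 0.9]
opening: 0.505
grip_force: 0.0
```

carry_out([
  [40,0,0,0,0.5],
  [40,0,0,0,0.5],
  [40,0,0,0,0.5],
  [30,0,0,0,0.5],
  [0,0,0,0,0.5],
  [0,0,0,0,0.5],
])

```text
t: 32.7
eef_pos: [351.9, 503.4, 187.3]
tcp_rot: [-3.141, 0.001, 1.518]
ft_force: [-0.1, -0.4, 0.5]
opening: 0.499
grip_force: 0.0
```

```bash
python3 -c "
from st import *
rep()
t=env.read_camera('top');s=env.read_camera('scene');cv2.imwrite('pics/end.png',t['color'][:,:,::-1])
ct=redmask(t,(105,198,130,225),120);cs=redmask(s,(116,160,142,190),120);print('bar',ct[1:],cs[1:],tri(t,ct[1],s,cs[1]))
stone(53,[('top',(130,125,175,195)),('scene',(152,135,215,190))])
for x in(2,-5):
  M=np.array([544.5,255.1])+x*np.array([-.9986,.0523])
  T=[M+a*np.array([-.9986,.0523])+b*np.array([-.0523,-.9986]) for a,b in((90,26),(90,-26),(-90,-26),(-90,26))]
  for n,k,b in(('top',t,(130,125,175,195)),('scene',s,(152,135,215,190))):
    m,ce,a=redmask(k,b,100);d=np.zeros_like(m)
    for z in(30,55): cv2.fillConvexPoly(d,cv2.convexHull(proj(k,[np.r_[q,z] for q in T]).astype(np.float32)).astype(int),1)
    print(x,n,'exp',np.argwhere(d)[:,::-1].mean(0),'seen',ce)
"
```

```text
[351.93620147 503.42373849 187.34787148] 86.99053781543361 tool -237.8766414270072 203.33295139358174 [-0.1 -0.4  0.5]
bar (array([117.47540984, 213.25409836]), np.int32(122)) (array([129.7037037 , 177.96296296]), np.int32(54)) (array([342.92910112, 265.0463823 ,  95.78420162]), np.float64(1.2621229941843641))
top [143.8 158.3] 861 c [548.6 253. ] len [183, 60] ang 177.7
scene [174.4 157.7] 541 c [544.6 247.8] len [199, 75] ang 177.3
2 top exp [142.71558704 160.1437247 ] seen [143.78996499 158.12485414]
2 scene exp [172.70441989 158.77900552] seen [174.45640074 157.68274583]
-5 top exp [143.67608476 158.21594349] seen [143.78996499 158.12485414]
-5 scene exp [174.16815476 157.5297619 ] seen [174.45640074 157.68274583]
```

The stone now fits x = -5 in both views, pressed against the stop and square. The lever bar is back at its down position (343, 265, 96).

```bash
python3 -c "
from cell import env
print(env.job_done())"
```

```text
the job is handed in; nothing more can be done
None
```

The red stone is clamped against the end stop with the lever back down, and I handed the job in at about 33 s. The hand-in returned no verdict, and the final check was by camera measurement.

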